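Load the next specimen cup into the lid-numbering chute

TASK

Of the three cups standing in a row along the near edge of the desk, the one with the blank white lid is next to be numbered. Stand it on the floor of the sloped chute near its upper end, then push it down the chute between the two sprung rollers and press it firmly home against the red stop gate, so that the rollers hold it there by themselves when you let go. Do not force the gate open, and leave the other cups and the stamp where they are.

Things in the scene. Friction and masses are not known exactly. Their poses are not given: they have to be found in the camera images.
- blank_cup: clear plastic specimen cup with a plain white screw lid, no number on it, one of three cups in a row near the front edge of the desk; round, 65 mm tall, about 0.08 kg. Lid 58 mm across (radius 29 mm) from 51 mm to 65 mm up; the clear body tapers to 49 mm at the base. Origin at the centre of its underside, z up through the lid.
- numbered_cup_a: same kind of cup, with a handwritten number on its white lid; bystander. Origin at the centre of its underside.
- numbered_cup_b: same kind of cup, with another handwritten number on its white lid; bystander. Origin at the centre of its underside.
- stamp: red and black self-inking numbering stamp, 41 x 60 x 92 mm, standing on the desk; bystander. Origin at the centre of its underside.
- trough: sloped channel of the chute, aluminium sides, green floor, fixed, 300 mm long. Origin on the floor, mid-width, at the open upper end; x downhill along the floor (8 degrees down), y left seen downhill, z square to the floor. Floor 58 mm wide, sides stand 22 mm above it.
- load_spot (a point): point on the channel's floor, mid-width, 70 mm from the upper end: stand the cup here, square to the sloped floor (within 30 mm along it). A cup stays where it is stood on the slope and slides on with a light push. Pushed at its lid, it meets nothing else of the chute until the rollers.
- chute: grey stand of the chute; origin on the desk at its middle. The black saddle on the channel carries rollers and gate; it is clamped fast, but where differs each time and is not tracked: its roller line lies at trough x = 165 to 215 mm. A cup meets the rollers with its centre 24 mm before that line and is home 13 mm past it. The saddle reaches 68 mm above the floor, 65 mm to each side.
- gate (a joint): angle (rad) of the red stop gate, 48 to 66 mm above the floor (lid height), just past two white sprung rollers 38 mm apart. Pushing a cup between those takes up to about 5 N; past its widest part they nudge it on with about 2 N. A firm press home is about 8 N (5 at least). A spring keeps the gate shut (0) up to about 18 N at its middle; then it swings open downhill.
Things that resemble listed ones, but are neither listed nor needed, are in the scene too. Leave any orange look-alike of the blank_cup alone.

How it is judged:
By the outcome, as a careful person would: the job done as asked, in the order asked, and still so for the second after the job is handed in, with the robot touching nothing.
It also fails if it takes over 64 s, if anything falls off the work surface, if the arm or the gripper's body presses on something with over 40 N, if the wrist force passes 120 N, or if a joint passes its speed limit or range.

ROBOT

A 7-joint arm with a two-finger parallel gripper is mounted at the origin on a cart in front of the work surface, level with it; the furniture and walls round the work are solid. World frame = base frame: x ahead of the robot, y to its left, z up, the work surface at z = 0. Lengths are in m, angles in rad, forces in N, time in s.
With the tool pointing down it reaches from about 0.4 to 0.9 m from the base axis. Payload 5.6 kg.
Tool frame: the origin (TCP) lies midway between the tips of the shut fingers; the grasp point (between the pads) lies ctrl.grasp_offset behind it (ctrl.grasp_offset is the distance from the TCP to the grasp point, in m); z points along the fingers, y is the line along which they close (so a half turn about z gives the same grasp; the last joint's range is limited). The gripper opens to 92 mm and grips with 3 to 60 N. Pads are 20 mm wide; open, the fingers measure 128 mm over their backs; the gripper's body (75 mm by 189 mm) begins 69 mm behind the grasp point.
Start: joints at [1.167, 0.468, -0.012, 1.603, 0.006, 1.071, -0.056], TCP at [0.229, -0.608, 0.215] pointing down, gripper open.
Joint ranges: [-2.53, 2.53], [-0.31, 2.02], [-1.57, 1.55], [0.28, 2.44], [-1.29, 4.43], [0.15, 1.84], [-2.92, 2.92]. Speed limits (rad/s): [2.57, 2.57, 3.14, 3.14, 3.14, 3.14, 3.14].

INTERFACE

Orientations are given as a unit quaternion [x, y, z, w].
In Python, from cell import ctrl gives the robot as it stands.
- The arm moves only by the tool send_rows, never from a script. Its argument "targets" is a list of rows, each an object of numbers: "tx", "ty", "tz": the shift along the world's x, y, z in mm; "wx", "wy", "wz": the turn, a rotation vector about the world's x, y, z in rad; "jaw": the finger opening in mm, from 0 to 91.9. In form: [{"tx": .., "ty": .., "tz": .., "wx": .., "wy": .., "wz": .., "jaw": ..}, ...]. A call has 1 to 10 rows; each row is the pose to reach, as a shift and turn from the pose commanded when the call began; what a row does not reach only later rows make up. A row lasts 1/10 s, in which the tool goes at most 50 mm and 8.59 degrees, less where a joint would pass 70% of its speed; a pose out of reach is approached as far as the arm can. A call with a gripper value outside its range is refused whole. The fingers move at their own pace and stop on an object; "squeeze" is the grip in N (left out, the last holds). Time passes only in rows, so rows that repeat a pose let the fingers close. It gives the time, the measured TCP pose, the force, the opening and the grip force at its end, in the units of the state.
- ctrl.get_obs(): the state, without advancing time (a new reading comes with each control period).
- ctrl.camera(name): name is "scene" or "top"; returns a dict with "frame" (480x640x3 uint8, red, green, blue), "fx", "fy", "cx", "cy" (pixels), "rvec" (rotation vector, rad) and "tvec" (3), from world to camera coordinates, as OpenCV has them. Camera axes: x right, y down, z forward; pixel columns grow to the right and rows downward; lengths in m; the calibration is good to about 2 mm. A picture is of the moment at which its call begins. There is no depth.
- ctrl.sign_off(): hands the job in; it is judged then, once.
The state is a dict: "clock": time; "joint_positions": joint angles; "qd": joint speeds; "tau": joint torques, N m; "position": TCP position; "ee_rot": TCP orientation; "contact_force": force on the tool from outside, world axes, zero at the start; "ft_torque": the same for the moment, N m; "opening": finger opening in m; "finger_force": force on a finger pad.
Only numpy, scipy, OpenCV 4.12 (cv2) and the standard library are available. Lean on these libraries where they do the work, as an engineer would, in place of code of your own. Each camera call takes 0.05 s, during which the arm holds its last target. There are 200 camera calls.

## Working session

There is one attempt and no reset: what is moved stays moved. The work goes in short steps, Python scripts to look and compute and a tool call to move; the robot and the scene stay as the last step left them, time stands still between calls to the robot, and variables do not carry over. Pictures are saved under pics/ and viewed, at most 14 in all, crops included, and the job is handed in when it is done.

Besides the shell and the picture viewer there is one more tool, called after "Request:" by a JSON object that holds its "name" and its "arguments", one argument or row to a line. send_rows: Moves the arm, as the interface text tells. Its arguments: {"type":"object","properties":{"targets":{"type":"array","items":{"type":"object","properties":{"tx":{"type":"number"},"ty":{"type":"number"},"tz":{"type":"number"},"wx":{"type":"number"},"wy":{"type":"number"},"wz":{"type":"number"},"jaw":{"type":"number"}}}},"squeeze":{"type":"number"}},"required":["targets"]}

```bash
mkdir -p pics
cat > h.py <<'E'
import numpy as np, cv2
from cell import ctrl
def snap(n,f):
    c=ctrl.camera(n); cv2.imwrite(f,c["frame"][:,:,::-1]); return c
def P(c,X):
    K=np.array([[c["fx"],0,c["cx"]],[0,c["fy"],c["cy"]],[0,0,1.]])
    return cv2.projectPoints(np.array(X,float).reshape(-1,1,3),np.array(c["rvec"],float),np.array(c["tvec"],float),K,None)[0].reshape(-1,2)
def ray(c,uv):
    R=cv2.Rodrigues(np.array(c["rvec"],float))[0]; t=np.array(c["tvec"],float)
    d=R.T@np.array([(uv[0]-c["cx"])/c["fx"],(uv[1]-c["cy"])/c["fy"],1]); return -R.T@t,d
def atz(c,uv,z):
    o,d=ray(c,uv); return o+d*(z-o[2])/d[2]
E
python3 - <<'E'
from h import *
import pickle
cs={n:snap(n,f"pics/{n}0.png") for n in("scene","top")}
pickle.dump(cs,open("c0.pkl","wb"))
for n,c in cs.items(): print(n,ray(c,(320,240)),c["fx"])
print(ctrl.get_obs(), ctrl.grasp_offset)
E
```

```text
scene (array([0.21472536, 0.58541624, 0.63610197]), array([ 0.41496785, -0.64397724, -0.6427353 ])) 488.6139109669284
top (array([0.38857758, 0.02119644, 1.05449633]), array([ 0.21088812, -0.00752148, -0.97763638])) 568.160488836227
{'clock': 0.1, 'joint_positions': array([ 1.16695551,  0.4683073 , -0.0116361 ,  1.60352859,  0.00601923,
        1.07143305, -0.05629703]), 'qd': array([-0.00015104, -0.00337874, -0.00159963, -0.00172289, -0.00048112,
        0.00185265, -0.00012679]), 'tau': array([ 1.31631568e-03, -5.21651065e+01, -1.20154748e-02, -2.44366837e+01,
       -5.67622622e-02,  1.40341619e-02,  5.11029793e-05]), 'position': array([ 0.22924942, -0.60765449,  0.21372505]), 'ee_rot': array([ 9.83770034e-01,  1.79432013e-01, -2.05730089e-04, -7.94651137e-04]), 'contact_force': array([-0.62366765, -0.19703971, -0.31354541]), 'ft_torque': array([-0.02063874, -0.01209599, -0.00464165]), 'finger_force': 0.0, 'opening': 0.0918229892552393} 0.0187
```

View pics/scene0.png

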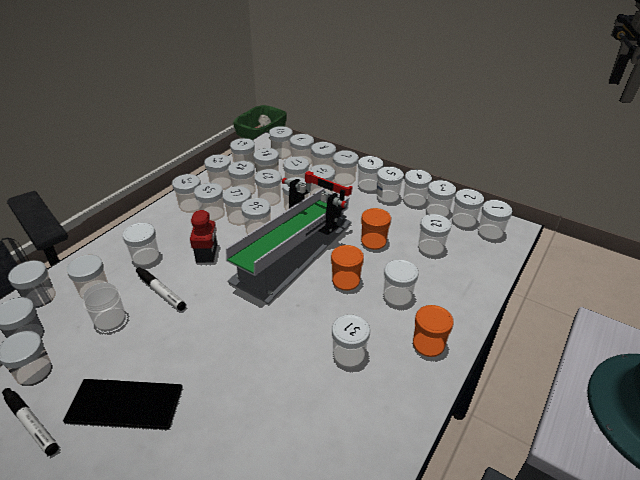

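View pics/top0.png

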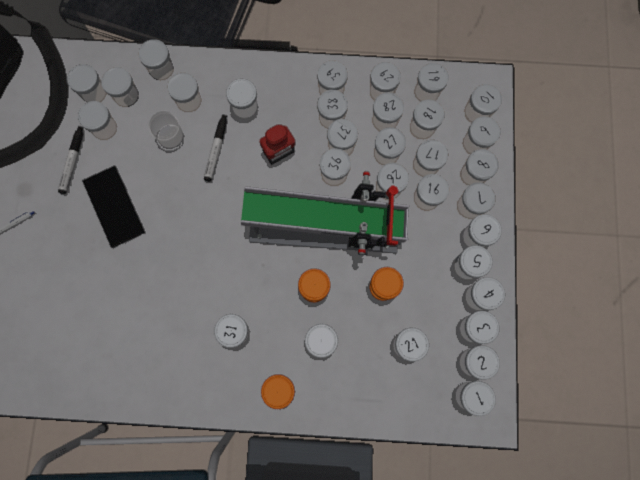

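Scene view: chute with green floor, upper end at about (245,260), red gate at (330,185), blank cup at (400,275), between "31" (350,340) and "21" (434,232). Top view: blank lid at (321,341), chute upper end at (244,208), rollers near column 362, gate near 392. An enlarged crop of the chute comes next.

Run:
```python
from h import *
a=cv2.imread("pics/top0.png")[165:265,230:420]; b=cv2.imread("pics/scene0.png")[165:310,215:405]
A=cv2.resize(a,None,fx=4,fy=3.0,interpolation=cv2.INTER_CUBIC)
B=cv2.resize(b,None,fx=4,fy=2,interpolation=cv2.INTER_CUBIC)
cv2.imwrite("pics/crop0.png",np.vstack([A,B]));print(A.shape,B.shape)
import pickle
cs=pickle.load(open("c0.pkl","rb"))
c=cs["top"];g=cv2.cvtColor(c["frame"],cv2.COLOR_RGB2HSV)
m=((g[...,1]<40)&(g[...,2]>190)).astype(np.uint8)
n,l,s,ce=cv2.connectedComponentsWithStats(m)
for i in range(1,n):
  if s[i,4]>200 and 300<ce[i][1]<400 and ce[i][0]<450: print(s[i],ce[i],atz(c,ce[i],.065))
```

```text
(300, 760, 3) (290, 760, 3)
```

View pics/crop0.png

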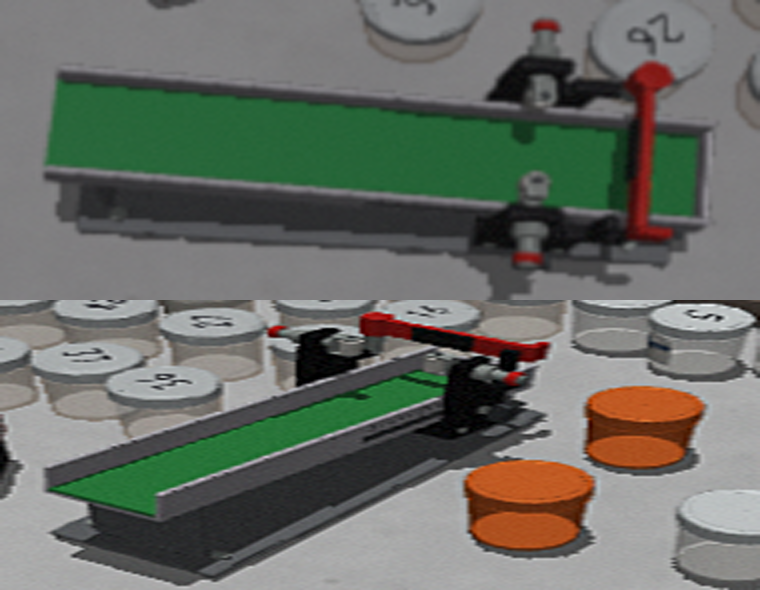

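Crop: floor corners at the upper end are at top (245,191.7) and scene (228.8,259). The lower end is at top (405.8,210). Roller tops are at top (365.5,195.7) and (363.8,227.3), and the gate bar is near column 391.

Run:
```python
from h import *
import pickle
from scipy.optimize import least_squares
from scipy.spatial.transform import Rotation as R
cs=pickle.load(open("c0.pkl","rb"));T,S=cs["top"],cs["scene"]
def W(p,X):
    r=R.from_euler("ZY",[p[3],np.radians(8)])  # x downhill
    return r.apply(X)+p[:3]
ob=[(T,(0,.029,0),(245,191.7)),(T,(0,-.029,.022),(242,222)),(T,(.3,.029,0),(405.8,210)),(T,(.3,-.029,.022),(404.3,237.3)),
(S,(0,.029,0),(228.8,259)),(S,(0,-.029,.022),(254.3,262)),(S,(0,.029,.022),(226.8,250)),(S,(0,-.029,0),(255,274))]
f=lambda p:np.concatenate([P(c,W(p,np.array([X])))[0]-u for c,X,u in ob])
q=least_squares(f,[.5,.1,.1,-1.57]);p=q.x
print("trough",p,np.degrees(p[3]),q.fun.round(1).reshape(-1,2).tolist());np.save("p.npy",p)
r=R.from_euler("ZY",[p[3],np.radians(8)])
for z in(.05,.06,.068):
  for u in((365.5,195.7),(363.8,227.3),(391.3,217)):
    o,d=ray(T,u);o=r.inv().apply(o-p[:3]);d=r.inv().apply(d);X=o+d*(z-o[2])/d[2];print(z,X.round(4))
print("dir",r.as_matrix().round(3).tolist(),"load",W(p,np.array([[.07,0,0]])))
for n,c,u in(("top",T,(321,341)),("scene",S,(400,270))):
    g=c["frame"].max(2).astype(int);print(n,g[int(u[1]),int(u[0])])
    m=(g>g[int(u[1]),int(u[0])]-12).astype(np.uint8)
    k,l,s,ce=cv2.connectedComponentsWithStats(m);i=l[int(u[1]),int(u[0])];print(s[i],ce[i],atz(c,ce[i],.065))
```

```text
trough [ 0.64906491  0.15529868  0.07442856 -1.57692502] -90.35114815312288 [[-1.1, 1.0], [-0.8, -0.9], [-0.4, -0.1], [3.7, 0.6], [-1.1, 1.1], [0.0, 0.8], [0.7, -0.5], [-0.9, -0.5]]
0.05 [0.2115 0.0325 0.05  ]
0.05 [ 0.2113 -0.0247  0.05  ]
0.05 [ 0.2597 -0.0012  0.05  ]
0.06 [0.2092 0.0294 0.06  ]
0.06 [ 0.2091 -0.0272  0.06  ]
0.06 [ 0.2569 -0.0039  0.06  ]
0.068 [0.2074 0.0269 0.068 ]
0.068 [ 0.2073 -0.0292  0.068 ]
0.068 [ 0.2546 -0.0061  0.068 ]
dir [[-0.006, 1.0, -0.001], [-0.99, -0.006, -0.139], [-0.139, 0.0, 0.99]] load [[0.64864008 0.08598121 0.06468645]]
top 149
[306 325  31  32 768] [320.87630208 340.22395833] [0.42638637 0.00167898 0.065     ]
scene 191
[385 260  33  22 543] [400.96132597 270.20810313] [0.42578243 0.00280632 0.065     ]
```

Request:
{"name": "send_rows", "arguments": {
  "targets": [
    {"tx":45,"ty":15,"tz":0,"wz":-0.05},
    {"tx":90,"ty":35,"tz":0,"wz":-0.1},
    {"tx":130,"ty":65,"tz":0,"wz":-0.15},
    {"tx":165,"ty":100,"tz":0,"wz":-0.2},
    {"tx":190,"ty":140,"tz":0,"wz":-0.25},
    {"tx":197,"ty":185,"tz":0,"wz":-0.3},
    {"tx":197,"ty":230,"tz":0,"wz":-0.361},
    {"tx":197,"ty":275,"tz":0,"wz":-0.361},
    {"tx":197,"ty":320,"tz":0,"wz":-0.361},
    {"tx":197,"ty":365,"tz":0,"wz":-0.361}
  ]
}}

```text
invalid input at $.targets[0]: expected keys tx, ty, tz, wx, wy, wz, jaw
```

Request:
{"name": "send_rows", "arguments": {
  "targets": [
    {"ty":45},
    {"ty":90},
    {"ty":135},
    {"ty":180},
    {"ty":220},
    {"ty":244},
    {"ty":244,"tz":-30},
    {"ty":244,"tz":-60},
    {"ty":244,"tz":-60},
    {"ty":244,"tz":-60}
  ]
}}

```text
invalid input at $.targets[0]: expected keys tx, ty, tz, wx, wy, wz, jaw
```

Request:
{"name": "send_rows", "arguments": {
  "targets": [
    {"tx":90,"ty":35,"tz":0,"wx":0,"wy":0,"wz":-0.1,"jaw":91},
    {"tx":90,"ty":35,"tz":0,"wx":0,"wy":0,"wz":-0.15,"jaw":91},
    {"tx":130,"ty":65,"tz":0,"wx":0,"wy":0,"wz":-0.2,"jaw":91},
    {"tx":165,"ty":100,"tz":0,"wx":0,"wy":0,"wz":-0.25,"jaw":91},
    {"tx":190,"ty":140,"tz":0,"wx":0,"wy":0,"wz":-0.3,"jaw":91},
    {"tx":197,"ty":185,"tz":0,"wx":0,"wy":0,"wz":-0.361,"jaw":91},
    {"tx":197,"ty":230,"tz":0,"wx":0,"wy":0,"wz":-0.361,"jaw":91},
    {"tx":197,"ty":275,"tz":0,"wx":0,"wy":0,"wz":-0.361,"jaw":91},
    {"tx":197,"ty":320,"tz":0,"wx":0,"wy":0,"wz":-0.361,"jaw":91},
    {"tx":197,"ty":365,"tz":0,"wx":0,"wy":0,"wz":-0.361,"jaw":91}
  ]
}}

```text
clock: 1.1
position: [0.426, -0.2412, 0.2143]
ee_rot: [1.0, -0.0, -0.0, -0.0]
contact_force: [0.4, 0.0, -0.6]
opening: 0.0909
finger_force: 0.0
```

Request:
{"name": "send_rows", "arguments": {
  "targets": [
    {"tx":0,"ty":45,"tz":0,"wx":0,"wy":0,"wz":0,"jaw":91},
    {"tx":0,"ty":90,"tz":0,"wx":0,"wy":0,"wz":0,"jaw":91},
    {"tx":0,"ty":135,"tz":0,"wx":0,"wy":0,"wz":0,"jaw":91},
    {"tx":0,"ty":180,"tz":0,"wx":0,"wy":0,"wz":0,"jaw":91},
    {"tx":0,"ty":220,"tz":0,"wx":0,"wy":0,"wz":0,"jaw":91},
    {"tx":0,"ty":244,"tz":0,"wx":0,"wy":0,"wz":0,"jaw":91},
    {"tx":0,"ty":244,"tz":-40,"wx":0,"wy":0,"wz":0,"jaw":91},
    {"tx":0,"ty":244,"tz":-80,"wx":0,"wy":0,"wz":0,"jaw":91},
    {"tx":0,"ty":244,"tz":-100,"wx":0,"wy":0,"wz":0,"jaw":91},
    {"tx":0,"ty":244,"tz":-100,"wx":0,"wy":0,"wz":0,"jaw":91}
  ]
}}

```text
clock: 2.1
position: [0.4239, 0.0009, 0.1121]
ee_rot: [1.0, 0.0, -0.003, -0.0]
contact_force: [0.1, -0.1, 0.8]
opening: 0.0911
finger_force: 0.0
```

Run:
```python
from h import *
c=snap("scene","pics/s1.png");d=snap("top","pics/t1.png")
a=cv2.resize(c["frame"][150:390,300:500],(400,480));b=cv2.resize(d["frame"][240:440,220:420],(400,480))
cv2.imwrite("pics/v1.png",np.hstack([a,b])[:,:,::-1])
```

```text
(no output)
```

View pics/v1.png

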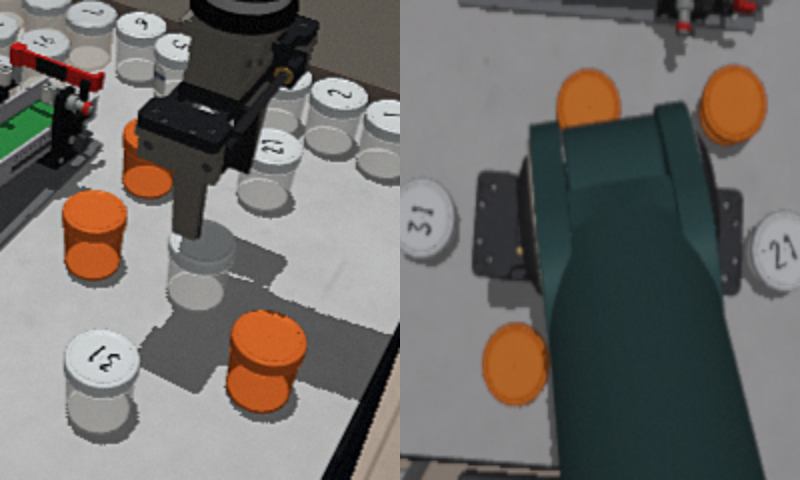

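The open fingers straddle the white lid (left panel, about (205,240)) and the neighbouring cups are clear. I'll descend and grip.

Request:
{"name": "send_rows", "arguments": {
  "targets": [
    {"tx":0,"ty":0,"tz":-30,"wx":0,"wy":0,"wz":0,"jaw":91},
    {"tx":0,"ty":0,"tz":-55,"wx":0,"wy":0,"wz":0,"jaw":91},
    {"tx":0,"ty":0,"tz":-75,"wx":0,"wy":0,"wz":0,"jaw":91},
    {"tx":0,"ty":0,"tz":-75,"wx":0,"wy":0,"wz":0,"jaw":91},
    {"tx":0,"ty":0,"tz":-75,"wx":0,"wy":0,"wz":0,"jaw":50},
    {"tx":0,"ty":0,"tz":-75,"wx":0,"wy":0,"wz":0,"jaw":50},
    {"tx":0,"ty":0,"tz":-75,"wx":0,"wy":0,"wz":0,"jaw":50},
    {"tx":0,"ty":0,"tz":-75,"wx":0,"wy":0,"wz":0,"jaw":50},
    {"tx":0,"ty":0,"tz":-75,"wx":0,"wy":0,"wz":0,"jaw":50},
    {"tx":0,"ty":0,"tz":-75,"wx":0,"wy":0,"wz":0,"jaw":50}
  ],
  "squeeze": 15
}}

```text
clock: 3.2
position: [0.4269, 0.0008, 0.0402]
ee_rot: [1.0, -0.0, 0.001, 0.0]
contact_force: [-0.4, -0.7, 7.0]
opening: 0.0558
finger_force: 15.0
```

Request:
{"name": "send_rows", "arguments": {
  "targets": [
    {"tx":0,"ty":0,"tz":30,"wx":0,"wy":0,"wz":0,"jaw":50},
    {"tx":0,"ty":0,"tz":70,"wx":0,"wy":0,"wz":0,"jaw":50},
    {"tx":0,"ty":0,"tz":110,"wx":0,"wy":0,"wz":0,"jaw":50},
    {"tx":0,"ty":0,"tz":150,"wx":0,"wy":0,"wz":0,"jaw":50},
    {"tx":40,"ty":14,"tz":160,"wx":0.03,"wy":0,"wz":0,"jaw":50},
    {"tx":80,"ty":28,"tz":160,"wx":0.06,"wy":0,"wz":0,"jaw":50},
    {"tx":120,"ty":42,"tz":160,"wx":0.09,"wy":0,"wz":0,"jaw":50},
    {"tx":160,"ty":56,"tz":160,"wx":0.12,"wy":0,"wz":0,"jaw":50},
    {"tx":200,"ty":70,"tz":160,"wx":0.14,"wy":0,"wz":0,"jaw":50},
    {"tx":222,"ty":80,"tz":150,"wx":0.14,"wy":0,"wz":0,"jaw":50}
  ]
}}

```text
clock: 4.2
position: [0.6517, 0.0807, 0.1899]
ee_rot: [0.998, -0.001, 0.001, -0.07]
contact_force: [0.2, 0.0, -0.0]
opening: 0.0556
finger_force: 15.0
```

Request:
{"name": "send_rows", "arguments": {
  "targets": [
    {"tx":0,"ty":0,"tz":-25,"wx":0,"wy":0,"wz":0,"jaw":50},
    {"tx":0,"ty":0,"tz":-45,"wx":0,"wy":0,"wz":0,"jaw":50},
    {"tx":0,"ty":0,"tz":-60,"wx":0,"wy":0,"wz":0,"jaw":50},
    {"tx":0,"ty":0,"tz":-60,"wx":0,"wy":0,"wz":0,"jaw":50},
    {"tx":0,"ty":0,"tz":-60,"wx":0,"wy":0,"wz":0,"jaw":50}
  ]
}}

```text
clock: 4.7
position: [0.6485, 0.0808, 0.1299]
ee_rot: [0.998, -0.0, -0.0, -0.07]
contact_force: [-0.2, 0.1, -0.8]
opening: 0.0558
finger_force: 15.0
```

Run:
```python
from h import *
from scipy.spatial.transform import Rotation as R
c=snap("scene","pics/s2.png")
o=ctrl.get_obs();print(o["position"].round(4),R.from_quat(o["ee_rot"]).as_matrix().round(3).tolist(),o["opening"],o["contact_force"].round(1),o["finger_force"])
a=cv2.resize(c["frame"][130:310,190:400],(770,600),interpolation=cv2.INTER_CUBIC)
cv2.imwrite("pics/v2.png",a[:,:,::-1])
```

```text
[0.649  0.0809 0.1306] [[1.0, -0.0, 0.001], [-0.0, -0.99, 0.14], [0.001, -0.14, -0.99]] 0.05592883582831193 [ 0.3 -0.3 -1. ] 14.999876927249716
```

View pics/v2.png

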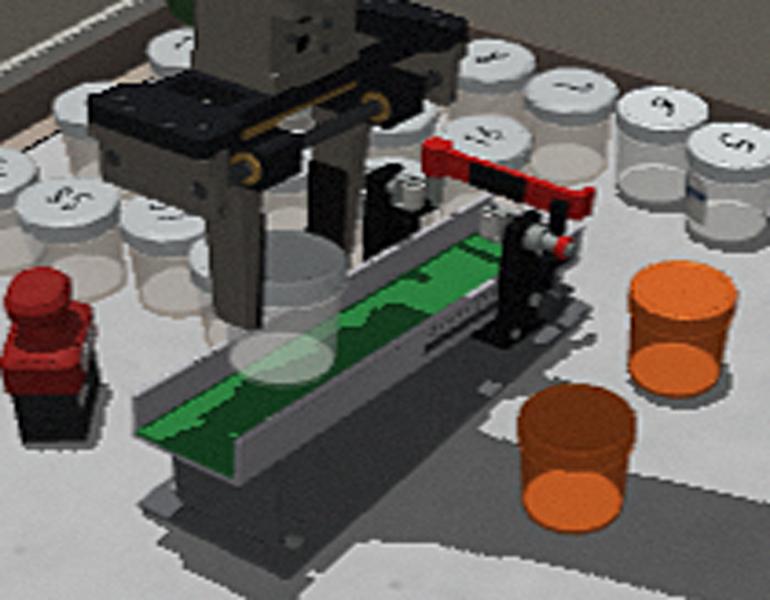

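The cup is held upright (square to the floor) above the channel near its upper end; its base is at about crop (282,358), within the walls. I'll lower it gently.

Request:
{"name": "send_rows", "arguments": {
  "targets": [
    {"tx":0,"ty":0,"tz":-6,"wx":0,"wy":0,"wz":0,"jaw":50},
    {"tx":0,"ty":0,"tz":-12,"wx":0,"wy":0,"wz":0,"jaw":50},
    {"tx":0,"ty":0,"tz":-18,"wx":0,"wy":0,"wz":0,"jaw":50},
    {"tx":0,"ty":0,"tz":-21,"wx":0,"wy":0,"wz":0,"jaw":50},
    {"tx":0,"ty":0,"tz":-21,"wx":0,"wy":0,"wz":0,"jaw":50}
  ]
}}

```text
clock: 5.25
position: [0.6484, 0.0808, 0.1085]
ee_rot: [0.998, -0.0, -0.0, -0.07]
contact_force: [-0.2, -0.2, -0.8]
opening: 0.0558
finger_force: 15.0
```

Run:
```python
from h import *
c=snap("scene","pics/s3.png")
o=ctrl.get_obs();print(o["position"].round(4),o["contact_force"].round(1))
pos=o["position"];ax=np.array([0,-.139,.99])
t=np.linspace(0,6.28,40);e1=np.array([1,0,0]);e2=np.array([0,.99,.139])
im=cv2.resize(c["frame"][180:290,200:320],(720,660),interpolation=cv2.INTER_CUBIC)[:600,:,::-1].copy()
b=pos-.04*ax
pts=P(c,[b+.0245*(np.cos(a)*e1+np.sin(a)*e2) for a in t])
cv2.polylines(im,[np.int32((pts-[200,180])*6)],True,(255,0,255),1)
cv2.imwrite("pics/v3.png",im)
```

```text
[0.6484 0.0808 0.1085] [ 0.7 -0.6 -0.6]
```

View pics/v3.png

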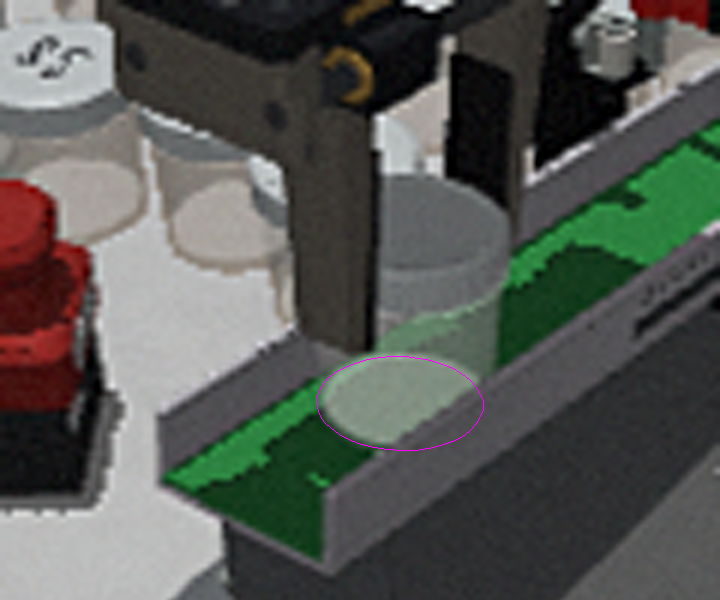

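The cup is down between the walls, with its base (crop ~(400,403)) just above the floor. No side force. I'll lower to contact.

Request:
{"name": "send_rows", "arguments": {
  "targets": [
    {"tx":0,"ty":0,"tz":-2,"wx":0,"wy":0,"wz":0,"jaw":50},
    {"tx":0,"ty":0,"tz":-3,"wx":0,"wy":0,"wz":0,"jaw":50},
    {"tx":0,"ty":0,"tz":-3,"wx":0,"wy":0,"wz":0,"jaw":50}
  ]
}}

```text
clock: 5.6
position: [0.6491, 0.0809, 0.1082]
ee_rot: [0.998, -0.0, 0.001, -0.07]
contact_force: [-5.5, -1.9, 13.8]
opening: 0.0556
finger_force: 15.0
```

Request:
{"name": "send_rows", "arguments": {
  "targets": [
    {"tx":0,"ty":0,"tz":-1,"wx":0,"wy":0,"wz":0,"jaw":50},
    {"tx":0,"ty":0,"tz":-1.5,"wx":0,"wy":0,"wz":0,"jaw":50},
    {"tx":0,"ty":0,"tz":-1.5,"wx":0,"wy":0,"wz":0,"jaw":50}
  ]
}}

```text
clock: 5.9
position: [0.6494, 0.0809, 0.1077]
ee_rot: [0.998, -0.0, 0.001, -0.07]
contact_force: [-5.7, -2.2, 17.6]
opening: 0.0556
finger_force: 15.0
```

Request:
{"name": "send_rows", "arguments": {
  "targets": [
    {"tx":0,"ty":0,"tz":2,"wx":0,"wy":0,"wz":0,"jaw":50},
    {"tx":0,"ty":0,"tz":3.5,"wx":0,"wy":0,"wz":0,"jaw":50},
    {"tx":0,"ty":0,"tz":3.5,"wx":0,"wy":0,"wz":0,"jaw":50}
  ]
}}

```text
clock: 6.2
position: [0.6484, 0.0808, 0.1078]
ee_rot: [0.998, -0.0, -0.0, -0.07]
contact_force: [-1.2, -0.7, 4.1]
opening: 0.0554
finger_force: 15.0
```

Request:
{"name": "send_rows", "arguments": {
  "targets": [
    {"tx":0,"ty":0,"tz":0,"wx":0,"wy":0,"wz":0,"jaw":60},
    {"tx":0,"ty":0,"tz":0,"wx":0,"wy":0,"wz":0,"jaw":66},
    {"tx":0,"ty":0,"tz":0,"wx":0,"wy":0,"wz":0,"jaw":80},
    {"tx":0,"ty":0,"tz":0,"wx":0,"wy":0,"wz":0,"jaw":90},
    {"tx":0,"ty":0,"tz":0,"wx":0,"wy":0,"wz":0,"jaw":90}
  ]
}}

```text
clock: 6.7
position: [0.6484, 0.0808, 0.1074]
ee_rot: [0.998, -0.0, -0.0, -0.07]
contact_force: [0.4, 0.3, 0.2]
opening: 0.088
finger_force: 0.0
```

Run:
```python
from h import *
c=snap("scene","pics/s4.png")
o=ctrl.get_obs();print(o["position"].round(4),o["contact_force"].round(1),o["opening"])
im=cv2.resize(c["frame"][180:280,200:320],(720,600),interpolation=cv2.INTER_CUBIC)[:,:,::-1]
cv2.imwrite("pics/v4.png",im)
```

```text
[0.6484 0.0809 0.1075] [-0.3  0.1  0.2] 0.08956308862095809
```

View pics/v4.png

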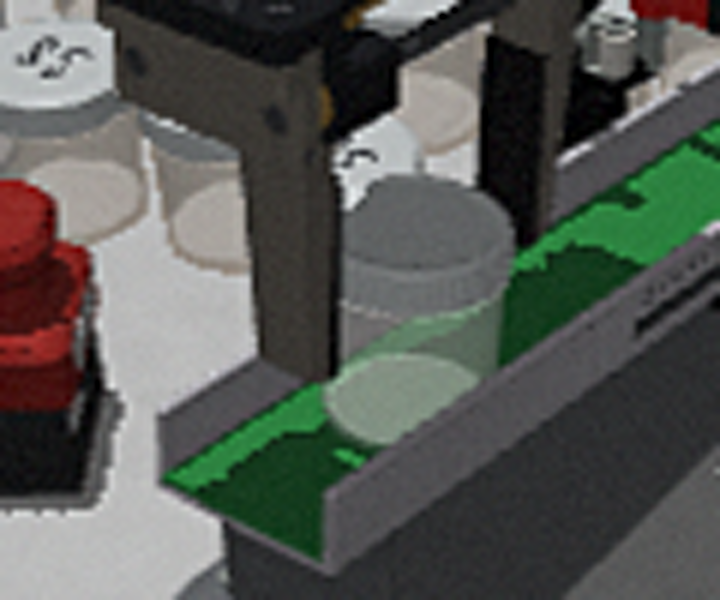

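The cup stands free on the floor between the walls. Next: rise square to the floor, go uphill, shut the fingers and come down behind the cup.

Request:
{"name": "send_rows", "arguments": {
  "targets": [
    {"tx":0,"ty":-4,"tz":28,"wx":0,"wy":0,"wz":0,"jaw":90},
    {"tx":0,"ty":-10,"tz":70,"wx":0,"wy":0,"wz":0,"jaw":90},
    {"tx":0,"ty":20,"tz":76,"wx":0,"wy":0,"wz":0,"jaw":0},
    {"tx":0,"ty":51,"tz":79,"wx":0,"wy":0,"wz":0,"jaw":0},
    {"tx":0,"ty":51,"tz":79,"wx":0,"wy":0,"wz":0,"jaw":0},
    {"tx":0,"ty":51,"tz":79,"wx":0,"wy":0,"wz":0,"jaw":0},
    {"tx":0,"ty":51,"tz":79,"wx":0,"wy":0,"wz":0,"jaw":0},
    {"tx":0,"ty":51,"tz":79,"wx":0,"wy":0,"wz":0,"jaw":0},
    {"tx":0,"ty":56,"tz":45,"wx":0,"wy":0,"wz":0,"jaw":0},
    {"tx":0,"ty":60,"tz":15,"wx":0,"wy":0,"wz":0,"jaw":0}
  ]
}}

```text
clock: 7.75
position: [0.6492, 0.1396, 0.1223]
ee_rot: [0.998, -0.001, 0.001, -0.07]
contact_force: [-0.2, 0.9, -0.4]
opening: 0.0281
finger_force: 0.0
```

Run:
```python
from h import *
c=snap("scene","pics/s5.png");d=snap("top","pics/t5.png")
o=ctrl.get_obs();print(o["position"].round(4),o["contact_force"].round(1),o["opening"])
a=cv2.resize(c["frame"][160:280,200:320],(400,400));b=cv2.resize(d["frame"][150:270,230:430],(400,400))
cv2.imwrite("pics/v5.png",np.hstack([a,b])[:,:,::-1])
```

```text
[0.6453 0.1395 0.118 ] [-1.2  0.  -1.2] 0.020159240105866862
```

View pics/v5.png

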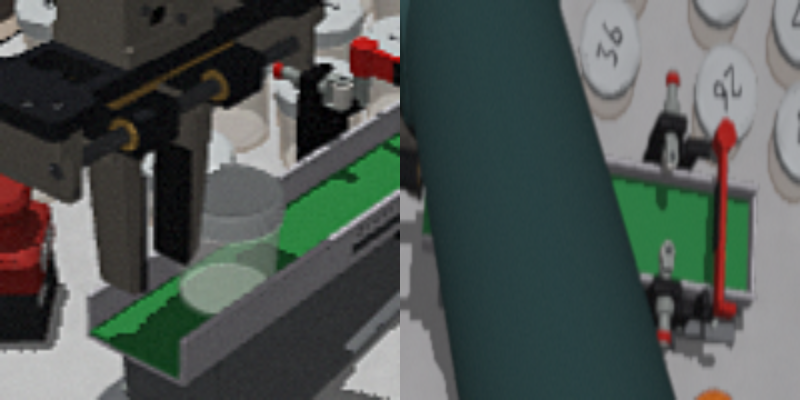

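Closing fingers are behind the cup (left panel); the cup stands untouched and the gate is shut. Settle, then push in.

Request:
{"name": "send_rows", "arguments": {
  "targets": [
    {"tx":0,"ty":0,"tz":0,"wx":0,"wy":0,"wz":0,"jaw":0},
    {"tx":0,"ty":0,"tz":0,"wx":0,"wy":0,"wz":0,"jaw":0},
    {"tx":0,"ty":0,"tz":0,"wx":0,"wy":0,"wz":0,"jaw":0},
    {"tx":0,"ty":-5,"tz":-0.7,"wx":0,"wy":0,"wz":0,"jaw":0},
    {"tx":0,"ty":-10,"tz":-1.4,"wx":0,"wy":0,"wz":0,"jaw":0},
    {"tx":0,"ty":-13,"tz":-1.8,"wx":0,"wy":0,"wz":0,"jaw":0},
    {"tx":0,"ty":-16,"tz":-2.2,"wx":0,"wy":0,"wz":0,"jaw":0},
    {"tx":0,"ty":-19,"tz":-2.7,"wx":0,"wy":0,"wz":0,"jaw":0},
    {"tx":0,"ty":-22,"tz":-3.1,"wx":0,"wy":0,"wz":0,"jaw":0},
    {"tx":0,"ty":-25,"tz":-3.5,"wx":0,"wy":0,"wz":0,"jaw":0}
  ]
}}

```text
clock: 8.85
position: [0.6483, 0.1157, 0.119]
ee_rot: [0.998, -0.0, -0.0, -0.07]
contact_force: [0.5, -0.1, -0.1]
opening: 0.0007
finger_force: 0.1
```

Request:
{"name": "send_rows", "arguments": {
  "targets": [
    {"tx":0,"ty":-3,"tz":-0.4,"wx":0,"wy":0,"wz":0,"jaw":0},
    {"tx":0,"ty":-6,"tz":-0.8,"wx":0,"wy":0,"wz":0,"jaw":0},
    {"tx":0,"ty":-9,"tz":-1.3,"wx":0,"wy":0,"wz":0,"jaw":0},
    {"tx":0,"ty":-12,"tz":-1.7,"wx":0,"wy":0,"wz":0,"jaw":0},
    {"tx":0,"ty":-15,"tz":-2.1,"wx":0,"wy":0,"wz":0,"jaw":0},
    {"tx":0,"ty":-18,"tz":-2.5,"wx":0,"wy":0,"wz":0,"jaw":0},
    {"tx":0,"ty":-21,"tz":-3,"wx":0,"wy":0,"wz":0,"jaw":0},
    {"tx":0,"ty":-24,"tz":-3.4,"wx":0,"wy":0,"wz":0,"jaw":0},
    {"tx":0,"ty":-27,"tz":-3.8,"wx":0,"wy":0,"wz":0,"jaw":0},
    {"tx":0,"ty":-30,"tz":-4.2,"wx":0,"wy":0,"wz":0,"jaw":0}
  ]
}}

```text
clock: 9.85
position: [0.6484, 0.0856, 0.1149]
ee_rot: [0.998, -0.0, -0.0, -0.07]
contact_force: [0.4, -0.2, -0.1]
opening: 0.0008
finger_force: 0.1
```

Run:
```python
from h import *
c=snap("scene","pics/s6.png")
o=ctrl.get_obs();print(o["position"].round(4),o["contact_force"].round(1),o["opening"])
im=cv2.resize(c["frame"][150:280,200:350],(692,600),interpolation=cv2.INTER_CUBIC)[:,:,::-1]
cv2.imwrite("pics/v6.png",im)
```

```text
[0.6485 0.0848 0.1147] [ 0.1 -0.6  0.3] 0.000708936501888373
```

View pics/v6.png

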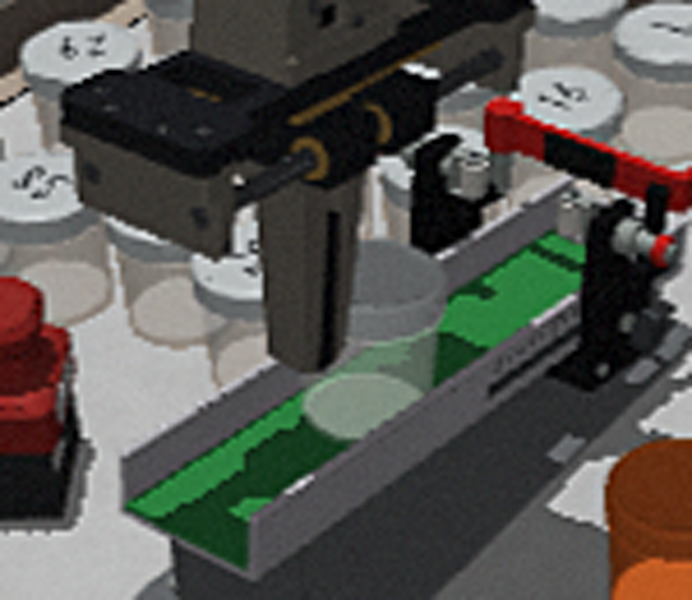

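The cup slides upright ahead of the shut fingers with under 1 N. Continue to the rollers.

Request:
{"name": "send_rows", "arguments": {
  "targets": [
    {"tx":0,"ty":-3,"tz":-0.4,"wx":0,"wy":0,"wz":0,"jaw":0},
    {"tx":0,"ty":-7,"tz":-1,"wx":0,"wy":0,"wz":0,"jaw":0},
    {"tx":0,"ty":-11,"tz":-1.5,"wx":0,"wy":0,"wz":0,"jaw":0},
    {"tx":0,"ty":-15,"tz":-2.1,"wx":0,"wy":0,"wz":0,"jaw":0},
    {"tx":0,"ty":-19,"tz":-2.7,"wx":0,"wy":0,"wz":0,"jaw":0},
    {"tx":0,"ty":-23,"tz":-3.2,"wx":0,"wy":0,"wz":0,"jaw":0},
    {"tx":0,"ty":-27,"tz":-3.8,"wx":0,"wy":0,"wz":0,"jaw":0},
    {"tx":0,"ty":-31,"tz":-4.4,"wx":0,"wy":0,"wz":0,"jaw":0},
    {"tx":0,"ty":-35,"tz":-4.9,"wx":0,"wy":0,"wz":0,"jaw":0},
    {"tx":0,"ty":-39,"tz":-5.5,"wx":0,"wy":0,"wz":0,"jaw":0}
  ]
}}

```text
clock: 10.9
position: [0.6484, 0.0465, 0.1093]
ee_rot: [0.998, -0.0, -0.0, -0.07]
contact_force: [0.6, 0.3, 0.9]
opening: 0.0005
finger_force: 0.1
```

Request:
{"name": "send_rows", "arguments": {
  "targets": [
    {"tx":0,"ty":-3,"tz":-0.4,"wx":0,"wy":0,"wz":0,"jaw":0},
    {"tx":0,"ty":-6,"tz":-0.8,"wx":0,"wy":0,"wz":0,"jaw":0},
    {"tx":0,"ty":-9,"tz":-1.3,"wx":0,"wy":0,"wz":0,"jaw":0},
    {"tx":0,"ty":-12,"tz":-1.7,"wx":0,"wy":0,"wz":0,"jaw":0},
    {"tx":0,"ty":-15,"tz":-2.1,"wx":0,"wy":0,"wz":0,"jaw":0},
    {"tx":0,"ty":-18,"tz":-2.5,"wx":0,"wy":0,"wz":0,"jaw":0},
    {"tx":0,"ty":-21,"tz":-3,"wx":0,"wy":0,"wz":0,"jaw":0},
    {"tx":0,"ty":-24,"tz":-3.4,"wx":0,"wy":0,"wz":0,"jaw":0},
    {"tx":0,"ty":-27,"tz":-3.8,"wx":0,"wy":0,"wz":0,"jaw":0},
    {"tx":0,"ty":-30,"tz":-4.2,"wx":0,"wy":0,"wz":0,"jaw":0}
  ]
}}

```text
clock: 11.9
position: [0.6484, 0.0165, 0.1052]
ee_rot: [0.998, -0.0, -0.0, -0.07]
contact_force: [0.2, 1.9, 0.2]
opening: 0.0004
finger_force: 0.1
```

Request:
{"name": "send_rows", "arguments": {
  "targets": [
    {"tx":0,"ty":-2,"tz":-0.3,"wx":0,"wy":0,"wz":0,"jaw":0},
    {"tx":0,"ty":-4,"tz":-0.6,"wx":0,"wy":0,"wz":0,"jaw":0},
    {"tx":0,"ty":-6,"tz":-0.8,"wx":0,"wy":0,"wz":0,"jaw":0},
    {"tx":0,"ty":-8,"tz":-1.1,"wx":0,"wy":0,"wz":0,"jaw":0},
    {"tx":0,"ty":-10,"tz":-1.4,"wx":0,"wy":0,"wz":0,"jaw":0}
  ]
}}

```text
clock: 12.4
position: [0.6483, 0.0071, 0.1038]
ee_rot: [0.998, -0.0, -0.0, -0.07]
contact_force: [-0.3, 1.8, 1.1]
opening: 0.0004
finger_force: 1.2
```

Request:
{"name": "send_rows", "arguments": {
  "targets": [
    {"tx":0,"ty":-2,"tz":-0.3,"wx":0,"wy":0,"wz":0,"jaw":0},
    {"tx":0,"ty":-4,"tz":-0.6,"wx":0,"wy":0,"wz":0,"jaw":0},
    {"tx":0,"ty":-6,"tz":-0.8,"wx":0,"wy":0,"wz":0,"jaw":0},
    {"tx":0,"ty":-8,"tz":-1.1,"wx":0,"wy":0,"wz":0,"jaw":0},
    {"tx":0,"ty":-10,"tz":-1.4,"wx":0,"wy":0,"wz":0,"jaw":0}
  ]
}}

```text
clock: 12.9
position: [0.6483, -0.0031, 0.1023]
ee_rot: [0.998, 0.0, -0.0, -0.07]
contact_force: [-0.5, 4.3, 0.4]
opening: 0.0004
finger_force: 1.8
```

Run:
```python
from h import *
c=snap("scene","pics/s7.png");d=snap("top","pics/t7.png")
o=ctrl.get_obs();print(o["position"].round(4),o["contact_force"].round(1))
a=cv2.resize(c["frame"][150:260,240:360],(440,400),interpolation=cv2.INTER_CUBIC);b=cv2.resize(d["frame"][160:270,330:430],(360,400),interpolation=cv2.INTER_CUBIC)
cv2.imwrite("pics/v7.png",np.hstack([a,b])[:,:,::-1])
```

```text
[ 0.6484 -0.0041  0.1022] [0.2 1.8 0.1]
```

View pics/v7.png

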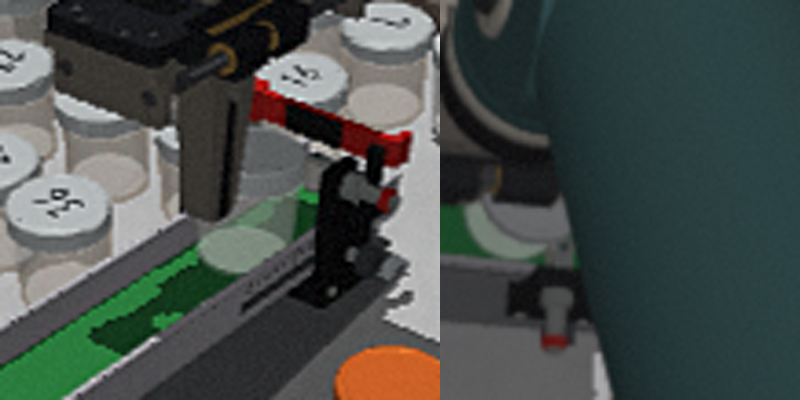

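The cup is entering the rollers upright, with the gate still shut. I'll keep going in small steps and watch the force.

Request:
{"name": "send_rows", "arguments": {
  "targets": [
    {"tx":0,"ty":-1.5,"tz":-0.2,"wx":0,"wy":0,"wz":0,"jaw":0},
    {"tx":0,"ty":-3,"tz":-0.4,"wx":0,"wy":0,"wz":0,"jaw":0},
    {"tx":0,"ty":-4.5,"tz":-0.6,"wx":0,"wy":0,"wz":0,"jaw":0},
    {"tx":0,"ty":-6,"tz":-0.8,"wx":0,"wy":0,"wz":0,"jaw":0}
  ]
}}

```text
clock: 13.4
position: [0.6483, -0.0096, 0.1015]
ee_rot: [0.998, -0.0, -0.0, -0.07]
contact_force: [-0.1, 1.4, 0.0]
opening: 0.0002
finger_force: 1.1
```

Request:
{"name": "send_rows", "arguments": {
  "targets": [
    {"tx":0,"ty":-1.5,"tz":-0.2,"wx":0,"wy":0,"wz":0,"jaw":0},
    {"tx":0,"ty":-3,"tz":-0.4,"wx":0,"wy":0,"wz":0,"jaw":0},
    {"tx":0,"ty":-4.5,"tz":-0.6,"wx":0,"wy":0,"wz":0,"jaw":0},
    {"tx":0,"ty":-6,"tz":-0.8,"wx":0,"wy":0,"wz":0,"jaw":0}
  ]
}}

```text
clock: 13.8
position: [0.6482, -0.0157, 0.1006]
ee_rot: [0.998, -0.0, -0.0, -0.07]
contact_force: [-1.3, 2.0, 0.4]
opening: 0.0004
finger_force: 0.7
```

Request:
{"name": "send_rows", "arguments": {
  "targets": [
    {"tx":0,"ty":-1,"tz":-0.1,"wx":0,"wy":0,"wz":0,"jaw":0},
    {"tx":0,"ty":-2,"tz":-0.3,"wx":0,"wy":0,"wz":0,"jaw":0},
    {"tx":0,"ty":-3,"tz":-0.4,"wx":0,"wy":0,"wz":0,"jaw":0}
  ]
}}

```text
clock: 14.1
position: [0.6487, -0.0186, 0.1004]
ee_rot: [0.998, -0.0, 0.0, -0.07]
contact_force: [0.3, 0.1, -0.6]
opening: 0.0005
finger_force: 0.4
```

Request:
{"name": "send_rows", "arguments": {
  "targets": [
    {"tx":0,"ty":-1,"tz":-0.1,"wx":0,"wy":0,"wz":0,"jaw":0},
    {"tx":0,"ty":-2,"tz":-0.3,"wx":0,"wy":0,"wz":0,"jaw":0},
    {"tx":0,"ty":-3,"tz":-0.4,"wx":0,"wy":0,"wz":0,"jaw":0}
  ]
}}

```text
clock: 14.4
position: [0.6485, -0.0214, 0.1]
ee_rot: [0.998, -0.0, 0.0, -0.07]
contact_force: [0.9, -0.7, 0.6]
opening: 0.0003
finger_force: 0.1
```

Request:
{"name": "send_rows", "arguments": {
  "targets": [
    {"tx":0,"ty":-1,"tz":-0.1,"wx":0,"wy":0,"wz":0,"jaw":0},
    {"tx":0,"ty":-2,"tz":-0.3,"wx":0,"wy":0,"wz":0,"jaw":0}
  ]
}}

```text
clock: 14.6
position: [0.6483, -0.0235, 0.0996]
ee_rot: [0.998, -0.0, -0.0, -0.07]
contact_force: [0.1, 1.1, -0.7]
opening: 0.0008
finger_force: 0.0
```

Request:
{"name": "send_rows", "arguments": {
  "targets": [
    {"tx":0,"ty":-1,"tz":-0.1,"wx":0,"wy":0,"wz":0,"jaw":0},
    {"tx":0,"ty":-1,"tz":-0.1,"wx":0,"wy":0,"wz":0,"jaw":0}
  ]
}}

```text
clock: 14.8
position: [0.6484, -0.0245, 0.0995]
ee_rot: [0.998, -0.0, -0.0, -0.07]
contact_force: [0.6, -0.3, -0.4]
opening: 0.0006
finger_force: 0.0
```

Request:
{"name": "send_rows", "arguments": {
  "targets": [
    {"tx":0,"ty":-1,"tz":-0.1,"wx":0,"wy":0,"wz":0,"jaw":0},
    {"tx":0,"ty":-2,"tz":-0.3,"wx":0,"wy":0,"wz":0,"jaw":0}
  ]
}}

```text
clock: 15.0
position: [0.6484, -0.0262, 0.0993]
ee_rot: [0.998, -0.0, -0.0, -0.07]
contact_force: [-0.3, 0.3, -0.1]
opening: 0.0004
finger_force: 0.0
```

Request:
{"name": "send_rows", "arguments": {
  "targets": [
    {"tx":0,"ty":-1,"tz":-0.1,"wx":0,"wy":0,"wz":0,"jaw":0},
    {"tx":0,"ty":-2,"tz":-0.3,"wx":0,"wy":0,"wz":0,"jaw":0}
  ]
}}

```text
clock: 15.2
position: [0.6484, -0.0283, 0.099]
ee_rot: [0.998, -0.0, -0.0, -0.07]
contact_force: [0.4, 1.3, -0.6]
opening: 0.0003
finger_force: 0.0
```

Request:
{"name": "send_rows", "arguments": {
  "targets": [
    {"tx":0,"ty":-1,"tz":-0.1,"wx":0,"wy":0,"wz":0,"jaw":0},
    {"tx":0,"ty":-1,"tz":-0.1,"wx":0,"wy":0,"wz":0,"jaw":0}
  ]
}}

```text
clock: 15.4
position: [0.6484, -0.0294, 0.0989]
ee_rot: [0.998, -0.0, -0.0, -0.07]
contact_force: [-0.2, 0.5, 0.3]
opening: 0.0004
finger_force: 0.0
```

Request:
{"name": "send_rows", "arguments": {
  "targets": [
    {"tx":0,"ty":-1,"tz":-0.1,"wx":0,"wy":0,"wz":0,"jaw":0},
    {"tx":0,"ty":-1,"tz":-0.1,"wx":0,"wy":0,"wz":0,"jaw":0}
  ]
}}

```text
clock: 15.6
position: [0.6484, -0.0303, 0.0988]
ee_rot: [0.998, -0.0, -0.0, -0.07]
contact_force: [0.1, 0.7, -0.4]
opening: 0.0005
finger_force: 0.0
```

Request:
{"name": "send_rows", "arguments": {
  "targets": [
    {"tx":0,"ty":-1,"tz":-0.1,"wx":0,"wy":0,"wz":0,"jaw":0},
    {"tx":0,"ty":-1,"tz":-0.1,"wx":0,"wy":0,"wz":0,"jaw":0}
  ]
}}

```text
clock: 15.8
position: [0.6484, -0.0306, 0.0988]
ee_rot: [0.998, 0.0, -0.0, -0.07]
contact_force: [1.0, 0.4, 0.1]
opening: 0.0004
finger_force: 0.7
```

Run:
```python
from h import *
c=snap("scene","pics/s8.png");d=snap("top","pics/t8.png")
o=ctrl.get_obs();print(o["position"].round(4),o["contact_force"].round(1))
a=cv2.resize(c["frame"][150:260,240:360],(440,400),interpolation=cv2.INTER_CUBIC);b=cv2.resize(d["frame"][160:270,330:430],(360,400),interpolation=cv2.INTER_CUBIC)
cv2.imwrite("pics/v8.png",np.hstack([a,b])[:,:,::-1])
```

```text
[ 0.6484 -0.0306  0.0988] [-0.3  1.2  0.3]
```

View pics/v8.png

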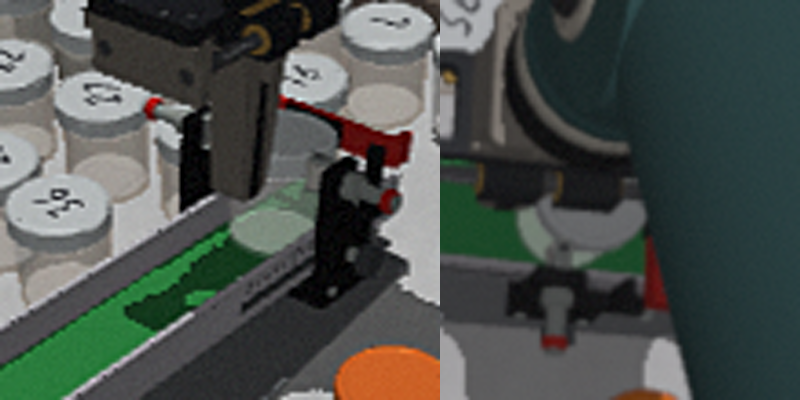

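The cup is past the rollers against the shut gate and the finger has just touched its lid again. Now press in small steps to about 8 N.

Request:
{"name": "send_rows", "arguments": {
  "targets": [
    {"tx":0,"ty":-1,"tz":-0.1,"wx":0,"wy":0,"wz":0,"jaw":0},
    {"tx":0,"ty":-1,"tz":-0.1,"wx":0,"wy":0,"wz":0,"jaw":0}
  ]
}}

```text
clock: 16.1
position: [0.6484, -0.0308, 0.0988]
ee_rot: [0.997, 0.0, -0.0, -0.071]
contact_force: [-0.4, 4.5, 0.9]
opening: 0.0007
finger_force: 2.2
```

Request:
{"name": "send_rows", "arguments": {
  "targets": [
    {"tx":0,"ty":-1,"tz":-0.1,"wx":0,"wy":0,"wz":0,"jaw":0},
    {"tx":0,"ty":-1,"tz":-0.1,"wx":0,"wy":0,"wz":0,"jaw":0}
  ]
}}

```text
clock: 16.3
position: [0.6484, -0.0309, 0.0988]
ee_rot: [0.997, 0.001, -0.0, -0.071]
contact_force: [0.4, 5.2, 1.1]
opening: 0.0003
finger_force: 3.2
```

Request:
{"name": "send_rows", "arguments": {
  "targets": [
    {"tx":0,"ty":-0.7,"tz":-0.1,"wx":0,"wy":0,"wz":0,"jaw":0},
    {"tx":0,"ty":-1,"tz":-0.1,"wx":0,"wy":0,"wz":0,"jaw":0},
    {"tx":0,"ty":-1,"tz":-0.1,"wx":0,"wy":0,"wz":0,"jaw":0}
  ]
}}

```text
clock: 16.6
position: [0.6484, -0.031, 0.0988]
ee_rot: [0.997, 0.001, -0.0, -0.072]
contact_force: [-1.0, 7.4, 1.9]
opening: 0.0006
finger_force: 3.9
```

Request:
{"name": "send_rows", "arguments": {
  "targets": [
    {"tx":0,"ty":-0.5,"tz":-0.1,"wx":0,"wy":0,"wz":0,"jaw":0},
    {"tx":0,"ty":-0.5,"tz":-0.1,"wx":0,"wy":0,"wz":0,"jaw":0},
    {"tx":0,"ty":-0.5,"tz":-0.1,"wx":0,"wy":0,"wz":0,"jaw":0}
  ]
}}

```text
clock: 16.9
position: [0.6484, -0.031, 0.0988]
ee_rot: [0.997, 0.001, -0.0, -0.072]
contact_force: [0.8, 8.1, 1.9]
opening: 0.0002
finger_force: 4.3
```

Pressed at about 8 N and held. Now back off uphill, then up.

Request:
{"name": "send_rows", "arguments": {
  "targets": [
    {"tx":0,"ty":0,"tz":0,"wx":0,"wy":0,"wz":0,"jaw":0},
    {"tx":0,"ty":0,"tz":0,"wx":0,"wy":0,"wz":0,"jaw":0},
    {"tx":0,"ty":3,"tz":0.4,"wx":0,"wy":0,"wz":0,"jaw":0},
    {"tx":0,"ty":8,"tz":1.1,"wx":0,"wy":0,"wz":0,"jaw":0},
    {"tx":0,"ty":20,"tz":2.8,"wx":0,"wy":0,"wz":0,"jaw":0},
    {"tx":0,"ty":45,"tz":6.3,"wx":0,"wy":0,"wz":0,"jaw":0},
    {"tx":0,"ty":60,"tz":40,"wx":0,"wy":0,"wz":0,"jaw":0},
    {"tx":0,"ty":80,"tz":85,"wx":0,"wy":0,"wz":0,"jaw":0},
    {"tx":-30,"ty":110,"tz":110,"wx":0,"wy":0,"wz":0,"jaw":0},
    {"tx":-70,"ty":135,"tz":120,"wx":0,"wy":0,"wz":0,"jaw":0}
  ]
}}

```text
clock: 17.9
position: [0.5802, 0.1023, 0.2215]
ee_rot: [0.998, -0.0, 0.003, -0.07]
contact_force: [1.1, 0.9, 0.9]
opening: 0.0009
finger_force: 0.0
```

Request:
{"name": "send_rows", "arguments": {
  "targets": [
    {"tx":-45,"ty":0,"tz":0,"wx":0,"wy":0,"wz":0,"jaw":0},
    {"tx":-90,"ty":0,"tz":0,"wx":0,"wy":0,"wz":0,"jaw":0},
    {"tx":-120,"ty":0,"tz":0,"wx":0,"wy":0,"wz":0,"jaw":0},
    {"tx":-120,"ty":0,"tz":0,"wx":0,"wy":0,"wz":0,"jaw":0},
    {"tx":-120,"ty":0,"tz":0,"wx":0,"wy":0,"wz":0,"jaw":0}
  ]
}}

```text
clock: 18.4
position: [0.459, 0.1002, 0.219]
ee_rot: [0.998, -0.0, 0.001, -0.07]
contact_force: [0.5, -0.0, -0.5]
opening: 0.0007
finger_force: 0.0
```

Run:
```python
from h import *
c=snap("scene","pics/s9.png");d=snap("top","pics/t9.png")
o=ctrl.get_obs();print(o["position"].round(4),o["contact_force"].round(1),o["clock"])
a=cv2.resize(c["frame"][150:260,240:360],(440,400),interpolation=cv2.INTER_CUBIC);b=cv2.resize(d["frame"][160:270,330:430],(360,400),interpolation=cv2.INTER_CUBIC)
cv2.imwrite("pics/v9.png",np.hstack([a,b])[:,:,::-1])
```

```text
[0.4598 0.1003 0.2187] [ 0.3  0.6 -0.1] 18.5
```

View pics/v9.png

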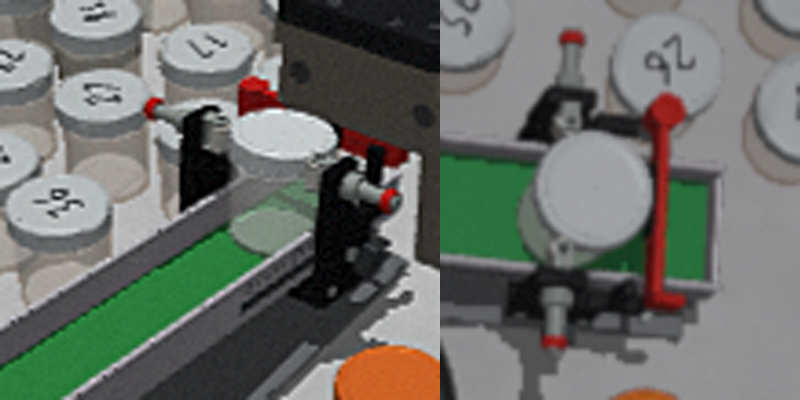

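The cup stands between the rollers with its lid (right panel, ~(595,188)) touching the shut red gate (column ~660). The arm is clear.

```bash
python3 -c "
from cell import ctrl
print(ctrl.sign_off())"
```

```text
the job is handed in; nothing more can be done
None
```

The blank cup was pushed between the rollers and pressed against the shut red gate at about 8 N; the last pictures show it still there with the arm clear, and I handed the job in at about 18.5 s on the robot's clock (the sign-off returned no verdict).

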